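Load the tube rack behind the analyser's sliding sash

ROBOT

A 6-joint arm with a two-finger parallel gripper is mounted at the origin on the work surface. World frame = base frame: x ahead of the robot, y to its left, z up, the work surface at z = 0. Lengths are in mm, angles in degrees, forces in N, time in s.
With the tool pointing down it reaches from about 425 to 925 mm from the base axis. Payload 12.5 kg.
Tool frame: the origin (TCP) lies on the centre line of the jaws, within the pads' length; the fingertips stand 22 mm ahead of it and the grasp point (between the pads) lies 3 mm ahead of it; y points along the fingers, z is the direction in which the jaws open and shut, and the axes are right-handed (so a half turn about y gives the same grasp; the last joint's range is limited). The gripper opens to 85 mm and grips with 20 to 120 N. Pads are 22 mm wide; open, the fingers measure 114 mm over their backs; the gripper's body (76 mm by 85 mm) begins 54 mm behind the grasp point. The pads swing forward as they close: fully open they stand 13 mm farther back than shut.
Start: joints at [-73.889, 28.126, 89.318, -0, 62.55, -6.05], TCP at [235.79, -578.831, 253.327] pointing down, gripper open.
Joint ranges: [-177.58, 177.58], [-47.91, 125.51], [2.72, 160], [-65.01, 245.01], [3.68, 167.84], [-153.87, 153.87]. Speed limits (degrees/s): [127.2, 127.2, 159.86, 180, 180, 180].

INTERFACE

Orientations are given as [roll, pitch, yaw] about the fixed x, y, z axes, in that order (R = Rz(yaw) Ry(pitch) Rx(roll)).
In Python, from cell import env, vision, models gives the robot as it stands.
- The arm moves only by the shell command python3 -m creep 'ROWS' [OPENING] [FORCE]. ROWS is JSON, a list of rows, each a list of 2 entries, a list of its own where there are three numbers: the shift along the world's x, y, z in mm, then the turn, a rotation vector about the world's x, y, z in degrees. A call has 1 to 5 rows; each row shifts and turns the commanded pose from where the row before left it; what a row does not reach is not made up. A row lasts 1/12 s, in which the tool goes at most 41.7 mm and 7.16 degrees, less where a joint would pass 70% of its speed; a pose out of reach is approached as far as the arm can. A call with a gripper value outside its range is refused whole. OPENING is the finger opening in mm, from 0 to 85.4, set as the call begins (- or left out, the last holds). The fingers move at their own pace and stop on an object; FORCE is the grip in N (left out, the last holds). Time passes only in rows, so rows that do not move let the fingers close. It gives the time, the measured TCP pose, the force and the opening at its end, in the units of the state.
- env.get_state(): the state, without advancing time (a new reading comes with each control period).
- vision.read_camera(name): name is "scene" or "top" or "wrist"; returns a dict with "img" (480x640x3 uint8, red, green, blue), "K" (3x3 intrinsics, pixels), "T" (4x4, takes a point from camera to world coordinates); the wrist camera has in their place "hand_eye" (4x4, takes a point from camera to tool coordinates, whose origin is the TCP and whose axes are the tool frame's). Camera axes: x right, y down, z forward; pixel columns grow to the right and rows downward; lengths in mm; the calibration is good to about 2 mm. A picture is of the moment at which its call begins: read the wrist's pose just before it. There is no depth.
- env.hand_in(): hands the job in, once; it reports no verdict.
Trained networks look in a picture, given as the dict that the camera call returned (one of the last four; its "shot" number tells which), for a name from the list of things; names that differ only in an ending like _2 or _b are one class to them, and where a whole thing is asked for, a point or a joint stands for the part that bears it (a point fixed in the world has none). Each returns a list of dicts, best first, with "score" (0 to 1); they miss things now and then, are a little off and sometimes report something else, mostly with a low value. They report only what shows in the picture. A call takes as long as a camera call. They do not tell look-alikes from the thing itself.
- models.look_for(picture, query): "bbox" ([left, top, right, bottom] in pixels, round what is visible of it).
The state is a dict: "time": time; "q": joint angles; "joint_velocities": joint speeds; "tau": joint torques, N m; "tcp_pos": TCP position; "eef_rot": TCP orientation; "force": force on the tool from outside, world axes, zero at the start; "torque": the same for the moment, N m; "opening": opening from 0.0 (shut) to 1.0 (fully open).
Only numpy, scipy, OpenCV 4.12 (cv2) and the standard library are available. Lean on these libraries where they do the work, as an engineer would, in place of code of your own. Each camera call takes 0.05 s, during which the arm holds its last target. There are 200 camera calls.

TASK

Raise the analyser's sliding front sash by its handle until the opening clears the tubes, slide the tube rack, tubes first, along its lane until it is fully home against the back stop, then lower the sash fully shut over the rack's tail, leaving the tail's upright grip sticking out in front. Keep the rack upright and leave the other things on the bench alone.

Things in the scene. Friction and masses are not known exactly. Their poses are not given: they have to be found in the camera images.
- analyser: Fixed white benchtop analyser with a sample bay. Origin: on the bench, middle of the bay's front opening, in the sash's mid-plane; +x into the bay, away from the robot; z up. Grey posts 24 mm square, 200 mm tall, at y = -84 and 84 mm guide the sash. Clear cheeks; roof of thin bars x = 12 to 134, top 136 mm high. Cabinet 210 mm tall at x = 40 to 280, y = -314 to -94 mm. The bench is the bay's floor.
- sash (a joint): Height of the vertical sash above shut, m: 0 shut (may start ajar), 0.14 top of travel; its bottom edge is 2 mm higher than this. 0.4 kg, 10 mm thick, 144 mm wide, top edge 140 mm high when shut; clear panel, grey frame. Friction of 7 N holds it where it is left (about 11 N to raise, 3 N to lower). A notch in the middle of its bottom rail, 44 mm wide, 30 mm high, lets the rack's tail through.
- sash_handle (a point): Centre of the sash's handle: a level steel bar above the sash's top edge, 14 x 14 mm thick, 110 mm long along the analyser's y, on two posts 10 mm thick 46 mm either side of the centre, with 38 mm free below the bar. 185 mm above the bench when shut; moves with the sash. Axes as the analyser's.
- bay_home (a point): Point on the bench where the rack's origin lies when the rack is fully home: mid-lane, 56 mm behind the sash's mid-plane. Axes as the analyser's. The lane: two steel rails 16 mm tall, 46 mm apart, from 36 mm in front of this point to the grey back stop, 40 mm tall, whose face is 42 mm beyond it; the rails flare in front to a mouth about 66 mm wide.
- rack: Loose grey tube rack, 0.15 to 0.3 kg, standing on the bench. Origin: centre of the underside of its block; +x towards its nose (goes in first), z up. Block 84 x 36 x 34 mm with four short capped tubes in a row, 72 mm high in all. From the block's back a tail 12 mm wide, 12 mm high runs to -x along the bench and ends in an upright grip.
- rack_grip (a point): Point on the rack's upright grip, 122 mm behind the rack's origin, 30 mm above the bench. The grip is 28 mm long (rack x), 12 mm thick (rack y), 50 mm tall. With the rack home it stands 66 mm in front of the sash's mid-plane. Axes as the rack's.
- reagent_bottle: Bystander: loose white bottle, 64 mm diameter, 170 mm tall; origin at the centre of its underside.
- jar: Bystander: loose glass jar, 56 mm diameter, 70 mm tall; origin at the centre of its underside.
- slide_box: Bystander: loose cardboard box 90 x 60 x 35 mm; origin at the centre of its underside.
Things that resemble listed ones, but are neither listed nor needed, are in the scene too. Of the things that look like the rack, take the one that is nearest to the robot's base at the start.

How it is judged (in metres and radians):
On the way, in this order (a step that is already met when the one before it is completed fails the run):
1. the sash is raised clear of the tubes (more than 75 mm) (value of joint sash above 0.075 m), for 0.2 s.
2. the rack is fully home in its lane, with the sash still raised (x of rack in the frame of bay_home between -0.009 and 0.005 m and y of rack in the frame of bay_home between -0.011 and 0.011 m and angle between rack's own z axis and vertical below 0.08 rad and angle between the x axis of rack and the x axis of analyser, either way round below 0.16 rad and height (world z) of rack below 0.006 m and value of joint sash above 0.06 m), for 0.2 s.
At the end, for the whole second after the job is handed in: The sash is shut (within 6 mm) and the rack stands upright and at rest in the lane behind it: its origin within 9 mm in front of and 5 mm beyond bay_home, within 11 mm sideways, turned less than 0.16 rad from the lane, tilted less than 0.08 rad and not raised more than 6 mm (x of rack in the frame of bay_home between -0.009 and 0.005 m and y of rack in the frame of bay_home between -0.011 and 0.011 m and angle between rack's own z axis and vertical below 0.08 rad and angle between the x axis of rack and the x axis of analyser, either way round below 0.16 rad and height (world z) of rack below 0.006 m and value of joint sash below 0.006 m and linear speed of rack below 0.02 m/s and velocity of joint sash below 0.01 m/s); the robot touches nothing.
It fails at once if the tube rack is tipped over (more than 0.5 rad) (angle between rack's own z axis and vertical above 0.5 rad).
It fails at once if the reagent bottle is disturbed (moved more than 30 mm) (distance of reagent_bottle from where it was at the start of the episode above 0.03 m).
It fails at once if the jar is disturbed (moved more than 30 mm) (distance of jar from where it was at the start of the episode above 0.03 m).
It fails at once if the slide box is disturbed (moved more than 30 mm) (distance of slide_box from where it was at the start of the episode above 0.03 m).
It also fails if it takes over 70 s, if anything falls off the work surface, if the arm or the gripper's body presses on something with over 40 N, if the wrist force passes 120 N, or if a joint passes its speed limit or range.

## Working session

There is one attempt and no reset: what is moved stays moved. The work goes in short steps, Python scripts to look and compute and a shell command to move; the robot and the scene stay as the last step left them, time stands still between calls to the robot, and variables do not carry over. Pictures are saved under pics/ and viewed, on a budget of 10 in all, crops included, one or two more only if the job needs it, and the job is handed in when it is done.

```bash
mkdir -p pics; ls
python3 - <<'E'
from cell import env,vision,models
import cv2
s=env.get_state();print(s)
for n in("scene","top"):
    p=vision.read_camera(n);cv2.imwrite(f"pics/{n}0.png",p["img"][:,:,::-1]);print(n,p["K"].tolist(),p["T"].round(3).tolist())
    for q in("analyser","sash","sash_handle","rack","rack_grip","reagent_bottle","jar","slide_box"):
        print(q,[(r["bbox"],round(r["score"],2)) for r in models.look_for(p,q)][:4])
E
```

```text
pics
{'time': 0.0, 'q': array([-7.38894009e+01,  2.81664054e+01,  8.93485669e+01, -5.16296167e-04,
        6.25483697e+01, -6.05063992e+00]), 'joint_velocities': array([-0.10569916,  0.01682348,  0.03845659,  0.09282268,  0.02495644,
       -0.05912888]), 'tau': array([-2.45420313e-03, -6.18456745e+01, -2.61596096e+01, -2.07710477e-04,
        4.02232952e-03, -7.62982467e-06]), 'tcp_pos': array([ 235.72512621, -578.64491261,  252.71260181]), 'eef_rot': array([-9.00630374e+01,  6.22136338e-03, -1.57838526e+02]), 'force': array([-0.00567863, -0.20207635, -0.12602189]), 'torque': array([-0.01863691,  0.00402231, -0.01071654]), 'opening': 0.9997267516110276}
scene [[463.0403180110169, 0.0, 324.1979398883198], [0.0, 463.0403180110169, 235.1923648451335], [0.0, 0.0, 1.0]] [[-0.036, 0.751, -0.659, 1315.909], [0.999, 0.032, -0.018, -46.148], [0.008, -0.659, -0.752, 976.435], [0.0, 0.0, 0.0, 1.0]]
analyser []
sash [([350.6, 251.7, 417.3, 307.5], 0.58)]
sash_handle [([349.6, 251.4, 411.7, 305.1], 0.61)]
rack [([149.6, 279.4, 220.9, 342.1], 0.72), ([283.1, 212.5, 312.3, 272.0], 0.63), ([108.8, 
[... 477 characters left out ...]
 1.0]] [[-0.019, -0.988, 0.154, 343.535], [-1.0, 0.019, -0.007, -60.35], [0.004, -0.154, -0.988, 1703.439], [0.0, 0.0, 0.0, 1.0]]
analyser [([234.5, 92.8, 381.7, 220.9], 0.79)]
sash [([246.8, 196.2, 300.4, 214.4], 0.78)]
sash_handle [([247.8, 193.1, 300.6, 213.7], 0.59)]
rack [([460.3, 250.0, 522.6, 285.6], 0.97), ([404.4, 168.2, 442.0, 220.7], 0.67), ([334.7, 236.4, 350.1, 296.0], 0.63)]
rack_grip [([462.1, 251.2, 522.6, 287.2], 0.91), ([404.7, 165.1, 444.3, 221.5], 0.83), ([333.1, 236.8, 350.5, 299.3], 0.63)]
reagent_bottle [([150.9, 202.6, 179.7, 232.7], 0.82)]
jar [([247.1, 194.3, 296.6, 214.8], 0.63), ([146.3, 261.5, 171.4, 283.7], 0.61)]
slide_box [([416.6, 254.8, 450.3, 287.3], 0.61)]
```

Run:
```python
import cv2
a=cv2.imread("pics/top0.png");cv2.imwrite("pics/topc.png",cv2.resize(a[80:310,130:540],None,fx=1.95,fy=1.95,interpolation=cv2.INTER_CUBIC))
a=cv2.imread("pics/scene0.png");cv2.imwrite("pics/scenec.png",cv2.resize(a[150:360,90:560],None,fx=1.7,fy=1.7,interpolation=cv2.INTER_CUBIC))
```

```text
(no output)
```

View pics/topc.png

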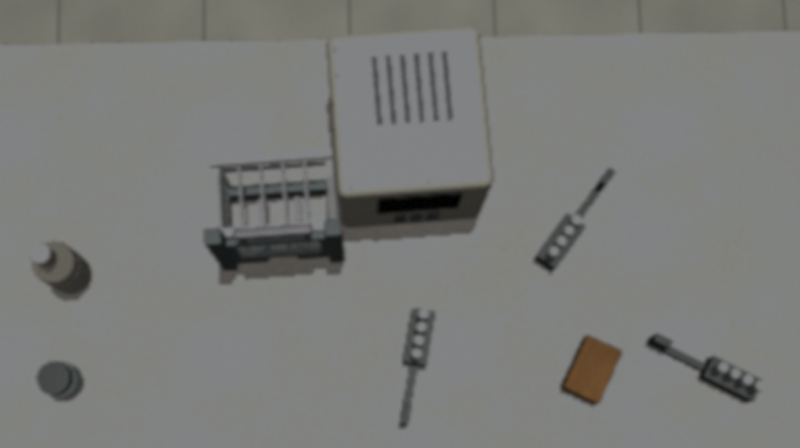

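View pics/scenec.png

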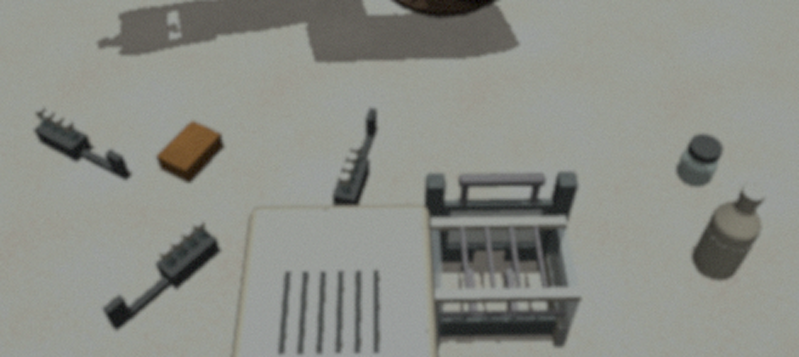

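The top view shows three racks: the middle one (crop 418,370; nose towards the analyser), one on the right and one at upper right. The sash and its handle lie between the posts (crop 215,240 and 332,232). Next I turn these into world positions.

```bash
cat > h.py <<'E'
import numpy as np
from cell import env,vision,models
from scipy.spatial.transform import Rotation as Rn
def wT():
    s=env.get_state();M=np.eye(4);M[:3,:3]=Rn.from_euler('xyz',s["eef_rot"],degrees=True).as_matrix();M[:3,3]=s["tcp_pos"];return M
def at(K,T,uv,z):
    d=T[:3,:3]@np.linalg.solve(K,[uv[0],uv[1],1.]);o=T[:3,3];return o+d*(z-o[2])/d[2]
def proj(K,T,P):
    P=np.atleast_2d(P);c=(P-T[:3,3])@T[:3,:3];u=c@K.T;return u[:,:2]/u[:,2:]
E
python3 - <<'E'
from h import *
p=vision.read_camera("top");K,T=p["K"],p["T"]
f=lambda u,v:(130+u/1.95,80+v/1.95)
for n,u,v,z in [("postL",213,236,200),("postR",331,228,200),("nose mid",424,311,34),("tail mid",403,424,0),("grip top mid",406,420,50),
 ("R nose",758,385,30),("R grip",658,342,50),("UR nose",545,258,34),("UR grip",610,172,50),("bottle",62,268,0),("jar",62,383,0),("box",592,370,35)]:
    print(n,at(K,T,f(u,v),z).round(0))
p=vision.read_camera("scene");K,T=p["K"],p["T"]
g=lambda u,v:(90+u/1.7,150+v/1.7)
for n,u,v,z in [("postL",565,180,200),("postR",436,182,200),("hL",542,180,192),("hR",462,180,192),("mid grip top",372,113,50),("R grip",118,158,50),("box",190,150,35)]:
    print(n,at(K,T,g(u,v),z).round(0))
p=vision.read_camera("wrist");print(p["hand_eye"].round(2).tolist(),p["K"][0,0])
E
```

```text
postL [677. 149. 200.]
postR [686. -15. 200.]
nose mid [ 591. -151.   34.]
tail mid [ 421. -116.    0.]
grip top mid [ 425. -119.   50.]
R nose [ 468. -656.   30.]
R grip [ 535. -502.   50.]
UR nose [ 670. -340.   34.]
UR grip [ 800. -443.   50.]
bottle [675. 414.   0.]
jar [494. 409.   0.]
box [ 495. -403.   35.]
postL [686. 148. 200.]
postR [696. -15. 200.]
hL [680. 121. 192.]
hR [685.  19. 192.]
mid grip top [ 437. -113.   50.]
R grip [ 550. -498.   50.]
box [ 516. -396.   35.]
[[-0.0, 0.95, 0.3, -74.85], [0.0, -0.3, 0.95, -121.74], [1.0, 0.0, -0.0, 0.98], [0.0, 0.0, 0.0, 1.0]] 344.3932269556411
```

```bash
python3 -m creep '[[[18,32,6.5],[0,0,3.6]],[[18,32,6.5],[0,0,3.6]],[[18,32,6.5],[0,0,3.6]],[[18,32,6.5],[0,0,3.6]],[[18,32,6.5],[0,0,3.6]]]'
python3 -m creep '[[[18,32,6.5],[0,0,3.6]],[[18,32,6.5],[0,0,3.6]],[[18,32,6.5],[0,0,3.6]],[[18,32,6.5],[0,0,3.6]],[[18,32,6.5],[0,0,3.6]]]'
python3 -m creep '[[[18,32,6.5],[0,0,3.6]],[[18,32,6.5],[0,0,3.6]],[[18,32,6.5],[0,0,3.6]],[[18,32,6.5],[0,0,3.6]],[[18,32,6.5],[0,0,3.6]]]'
python3 -m creep '[[[18,32,6.5],[0,0,3.6]],[[18,32,6.5],[0,0,3.6]],[[18,32,6.5],[0,0,3.6]],[[18,32,6.5],[0,0,3.6]],[[18,32,6.5],[0,0,3.6]]]'
python3 -m creep '[[[0,0,0],[0,0,0]],[[0,0,0],[0,0,0]]]'
python3 - <<'E'
from h import *
import cv2
s=env.get_state();print(s["tcp_pos"],s["eef_rot"],s["q"])
M=wT();p=vision.read_camera("wrist");im=p["img"][:,:,::-1].copy();K=p["K"];T=M@p["hand_eye"];print(T.round(2).tolist())
np.savez("w1.npz",K=K,T=T);cv2.imwrite("pics/w1.png",im)
print(models.look_for(p,"sash_handle"))
E
```

```text
time: 1.47
tcp_pos: [326.2, -417.3, 286.1]
eef_rot: [-90.0, 0.0, -139.7]
force: [-0.1, -0.3, -0.8]
opening: 0.999
time: 1.88
tcp_pos: [416.3, -257.2, 318.9]
eef_rot: [-90.0, -0.0, -121.7]
force: [-0.2, -0.9, 0.1]
opening: 0.998
time: 2.3
tcp_pos: [506.3, -97.0, 351.4]
eef_rot: [-90.0, -0.0, -103.7]
force: [1.2, -0.3, -0.8]
opening: 1.0
time: 2.72
tcp_pos: [596.3, 63.0, 383.8]
eef_rot: [-90.0, -0.0, -85.6]
force: [0.4, -0.5, -0.6]
opening: 0.998
time: 2.88
tcp_pos: [596.2, 62.7, 383.0]
eef_rot: [-90.0, -0.0, -85.7]
force: [-0.6, -0.5, -0.0]
opening: 0.998
[596.16356283  62.68569029 382.98511866] [-9.00110543e+01 -3.72381010e-03 -8.56911335e+01] [-3.07207382e-01  2.03274107e+01  8.21339436e+01 -4.71218316e-03
  7.75493645e+01 -4.61505714e+00]
[[1.0, 0.07, 0.02, 588.97], [0.08, -0.95, -0.3, 137.64], [-0.0, 0.3, -0.95, 504.72], [0.0, 0.0, 0.0, 1.0]]
[{'bbox': [371.8, 141.4, 427.9, 280.9], 'score': 0.89}]
```

View pics/w1.png

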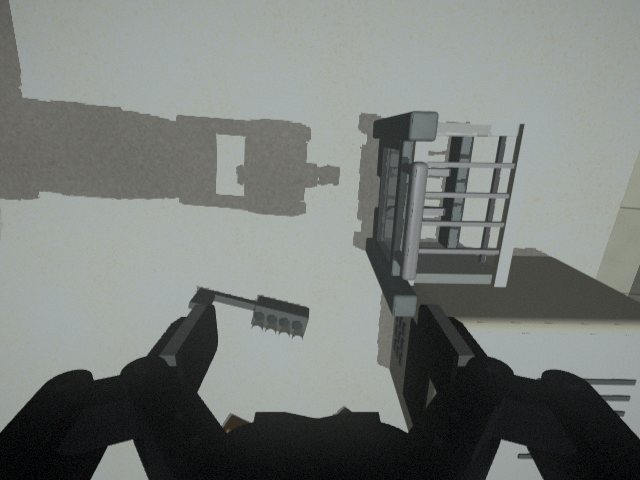

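The wrist view shows the posts' tops at about (424,125) and (404,305), the handle bar from (420,165) to (408,278), and the chosen rack at lower left with its grip at (203,296).

Run:
```python
from h import *
d=np.load("w1.npz");K,T=d["K"],d["T"]
a=at(K,T,(425,125),200);b=at(K,T,(404,305.5),200)
print("posts",a,b,"dist",np.linalg.norm(a-b),"mid",(a+b)/2)
y=(a-b)/np.linalg.norm(a-b);print("yaw",np.degrees(np.arctan2(-y[0],y[1])))
for z in(192,200,210,220):
    a=at(K,T,(421,163),z);b=at(K,T,(409,279),z);print(z,a,b,(a+b)/2,np.linalg.norm(a-b))
for n,u,z in[("grip",(203,296),50),("noseL",(309,310),34),("noseR",(305,338),2),("backL",(257,296),34),("backR",(253,325),34)]:print(n,at(K,T,u,z).round(1))
```

```text
posts [678.92388865 151.66469717 200.        ] [686.86183558 -16.43885143 200.        ] dist 168.2908614735547 mid [682.89286211  67.61292287 200.        ]
yaw 2.703531658021184
192 [683.16516948 120.14658358 192.        ] [689.94411397   8.67012189 192.        ] [686.55464172  64.40835274 192.        ] 111.68238714825455
200 [680.75542942 120.59422367 200.        ] [687.36095465  11.96955796 200.        ] [684.05819203  66.28189082 200.        ] 108.82532318056978
210 [677.74325436 121.15377379 210.        ] [684.13200549  16.09385304 210.        ] [680.93762992  68.62381341 210.        ] 105.25399322096382
220 [674.73107929 121.7133239  220.        ] [680.90305634  20.21814812 220.        ] [677.81706781  70.96573601 220.        ] 101.68266326135789
grip [441.  -99.2  50. ]
noseL [ 596.7 -118.9   34. ]
noseR [ 594.2 -189.2    2. ]
backL [ 516.9 -101.4   34. ]
backR [ 511.9 -151.4   34. ]
```

```bash
python3 -m creep '[[[29,1.3,-20],[0,0,-1.6]],[[29,1.3,-20],[0,0,0]],[[29,1.3,-20],[0,0,0]],[[0,0,-30],[0,0,0]],[[0,0,-30],[0,0,0]]]'
python3 -m creep '[[[0,0,-25],[0,0,0]],[[0,0,-25],[0,0,0]],[[0,0,-20],[0,0,0]],[[0,0,0],[0,0,0]]]'
python3 - <<'E'
from h import *
import cv2
p=vision.read_camera("wrist");cv2.imwrite("pics/w2.png",p["img"][:,:,::-1])
E
```

```text
time: 3.4
tcp_pos: [683.4, 63.4, 261.8]
eef_rot: [-90.0, -0.0, -87.6]
force: [0.5, -0.7, 0.2]
opening: 1.001
time: 3.73
tcp_pos: [680.9, 63.5, 189.2]
eef_rot: [-90.4, 0.0, -87.6]
force: [-0.1, -0.5, -0.9]
opening: 1.0
```

View pics/w2.png

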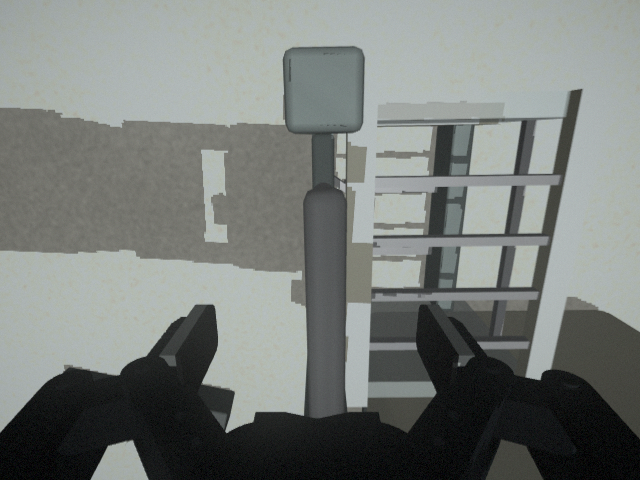

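The bar (col 325) sits centred between the jaws (cols 190–450), so I can grip and raise it.

```bash
python3 -m creep '[[[0,0,0],[0,0,0]],[[0,0,0],[0,0,0]],[[0,0,0],[0,0,0]],[[0,0,0],[0,0,0]],[[0,0,0],[0,0,0]]]' 0 60
python3 -m creep '[[[0,0,0],[0,0,0]],[[0,0,0],[0,0,0]],[[0,0,0],[0,0,0]],[[0,0,0],[0,0,0]],[[0,0,0],[0,0,0]]]'
```

```text
time: 4.2
tcp_pos: [682.9, 65.1, 194.2]
eef_rot: [-89.9, -0.0, -87.4]
force: [-0.1, 1.1, -0.4]
opening: 0.3
time: 4.62
tcp_pos: [684.2, 65.2, 194.1]
eef_rot: [-89.8, -0.0, -87.4]
force: [7.2, 0.4, 0.9]
opening: 0.159
```

```bash
python3 -m creep '[[[0,0,6],[0,0,0]],[[0,0,10],[0,0,0]],[[0,0,12],[0,0,0]],[[0,0,12],[0,0,0]],[[0,0,12],[0,0,0]]]'
python3 -m creep '[[[0,0,12],[0,0,0]],[[0,0,12],[0,0,0]],[[0,0,12],[0,0,0]],[[0,0,12],[0,0,0]],[[0,0,8],[0,0,0]]]'
python3 -m creep '[[[0,0,0],[0,0,0]],[[0,0,0],[0,0,0]],[[0,0,0],[0,0,0]],[[0,0,0],[0,0,0]]]'
```

```text
time: 5.03
tcp_pos: [684.1, 65.1, 244.7]
eef_rot: [-89.9, -0.0, -87.4]
force: [14.0, 1.7, -12.4]
opening: 0.16
time: 5.45
tcp_pos: [684.1, 65.2, 301.2]
eef_rot: [-89.8, -0.0, -87.4]
force: [13.9, 1.5, -11.1]
opening: 0.15
time: 5.78
tcp_pos: [684.1, 65.1, 302.5]
eef_rot: [-89.7, -0.0, -87.4]
force: [8.8, 0.3, 3.8]
opening: 0.156
```

Run:
```python
from h import *
import cv2
M=wT();p=vision.read_camera("wrist");cv2.imwrite("pics/w3.png",p["img"][:,:,::-1]);print(env.get_state()["force"])
q=vision.read_camera("scene");K,T=q["K"],q["T"]
print(models.look_for(q,"sash_handle"))
cv2.imwrite("pics/s3.png",q["img"][:,:,::-1])
for z in (275,290,300):print(z,proj(K,T,[[681,122,z],[686,12,z]]).round(0).tolist())
```

```text
[8.88562645 0.91709814 2.22108719]
[{'bbox': [349.5, 218.3, 422.6, 277.4], 'score': 0.75}]
275 [[415.0, 231.0], [361.0, 231.0]]
290 [[417.0, 226.0], [362.0, 226.0]]
300 [[417.0, 222.0], [362.0, 222.0]]
```

```bash
python3 -m creep '[[[0,0,0],[0,0,0]],[[0,0,0],[0,0,0]],[[0,0,0],[0,0,0]],[[0,0,0],[0,0,0]],[[0,0,0],[0,0,0]]]' 85
python3 -m creep '[[[0,0,10],[0,0,0]],[[0,0,20],[0,0,0]],[[0,0,30],[0,0,0]],[[-20,-16,20],[0,0,6.5]],[[-20,-16,0],[0,0,6.5]]]'
python3 -m creep '[[[-20,-16,0],[0,0,6.5]],[[-20,-16,0],[0,0,6.5]],[[-20,-16,-10],[0,0,6.5]],[[-20,-16,-20],[0,0,6.5]],[[-20,-16,-20],[0,0,6.5]]]'
python3 -m creep '[[[-20,-16,-20],[0,0,6.5]],[[-20,-16,-20],[0,0,6.5]],[[-20,-16,-20],[0,0,6.5]],[[-20,-16,-20],[0,0,6.5]],[[-4,-6,-20],[0,0,4]]]'
python3 -m creep '[[[0,0,0],[0,0,0]],[[0,0,0],[0,0,0]],[[0,0,0],[0,0,0]]]'
python3 - <<'E'
from h import *
import cv2
M=wT();p=vision.read_camera("wrist");cv2.imwrite("pics/w4.png",p["img"][:,:,::-1]);np.savez("w4.npz",K=p["K"],T=M@p["hand_eye"])
E
```

```text
time: 6.35
tcp_pos: [682.7, 65.1, 301.3]
eef_rot: [-90.0, 0.0, -87.4]
force: [0.3, 0.4, -0.5]
opening: 0.855
time: 6.77
tcp_pos: [643.3, 33.2, 386.1]
eef_rot: [-89.6, -0.1, -74.1]
force: [0.6, -0.2, 0.7]
opening: 0.996
time: 7.18
tcp_pos: [541.8, -47.5, 332.1]
eef_rot: [-89.9, -0.1, -41.6]
force: [-0.4, 0.1, 0.0]
opening: 0.996
time: 7.6
tcp_pos: [456.6, -118.1, 231.5]
eef_rot: [-90.0, -0.0, -11.6]
force: [1.8, 0.1, 0.0]
opening: 0.993
time: 7.85
tcp_pos: [459.9, -116.9, 232.7]
eef_rot: [-90.0, -0.1, -12.1]
force: [0.9, 0.3, -0.1]
opening: 0.996
```

View pics/w4.png

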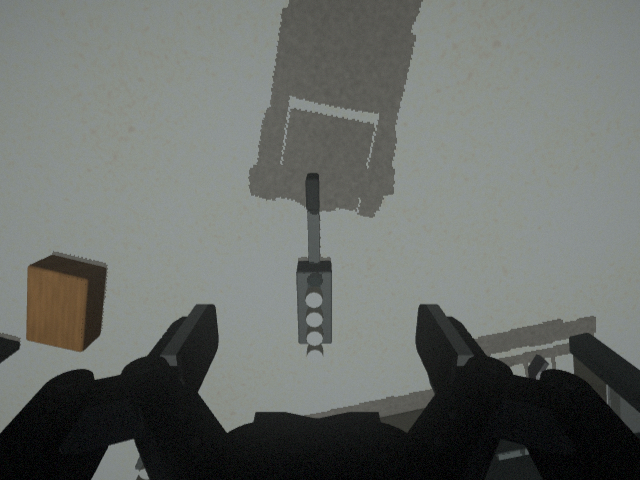

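The wrist view shows the rack aligned with the tool: its grip at rows 173–213, col 313; its block's top corners near (299,271), (331,271) and (299,343), (331,343).

Run:
```python
from h import *
d=np.load("w4.npz");K,T=d["K"],d["T"]
for n,u,z in[("grip back bottom",(313,173),0),("grip top back",(313,181),50),("grip top back?",(313,173),50),("grip top front",(313,213),50),("bL",(298.5,271),34),("bR",(331,271),34),("nL",(299,343),34),("nR",(331.5,343),34)]:print(n,at(K,T,u,z).round(1))
M=wT();print(proj(K,T,M[:3,3]+M[:3,1]*3))
```

```text
grip back bottom [ 420.  -113.8    0. ]
grip top back [ 421.6 -113.7   50. ]
grip top back? [ 414.8 -112.2   50. ]
grip top front [ 449.6 -119.7   50. ]
bL [ 508.1 -147.4   34. ]
bR [ 514.9 -115.6   34. ]
nL [ 589.5 -165.6   34. ]
nR [ 596.8 -131.4   34. ]
[[321.27167759 331.37827912]]
```

```bash
python3 -m creep '[[[-5,0,-30],[0,0,0]],[[-6,1,-30],[0,0,0]],[[-5,0,-30],[0,0,0]],[[-5,0,-30],[0,0,0]],[[-5,0,-25],[0,0,0]]]'
python3 -m creep '[[[0,0,-20],[0,0,0]],[[0,0,-20],[0,0,0]],[[0,0,-10],[0,0,0]],[[0,0,0],[0,0,0]],[[0,0,0],[0,0,0]]]'
python3 -m creep '[[[0,0,0],[0,0,0]],[[0,0,0],[0,0,0]],[[0,0,0],[0,0,0]]]'
```

```text
time: 8.32
tcp_pos: [433.5, -115.6, 85.7]
eef_rot: [-90.0, -0.1, -12.0]
force: [0.9, -0.3, -0.5]
opening: 0.995
time: 8.73
tcp_pos: [433.6, -115.7, 36.6]
eef_rot: [-90.0, -0.0, -11.9]
force: [-0.1, 0.3, 0.2]
opening: 0.993
time: 8.98
tcp_pos: [433.3, -116.0, 37.2]
eef_rot: [-90.0, -0.1, -11.9]
force: [-0.4, 0.6, 0.3]
opening: 0.996
```

```bash
python3 -m creep '[[[0,0,0],[0,0,0]],[[0,0,0],[0,0,0]],[[0,0,0],[0,0,0]],[[0,0,0],[0,0,0]],[[0,0,0],[0,0,0]]]' 0 50
python3 -m creep '[[[0,0,0],[0,0,0]],[[0,0,0],[0,0,0]],[[0,0,0],[0,0,0]],[[0,0,0],[0,0,0]],[[0,0,0],[0,0,0]]]'
```

```text
time: 9.4
tcp_pos: [432.8, -116.0, 36.4]
eef_rot: [-90.0, -0.0, -11.9]
force: [0.4, 0.2, -0.7]
opening: 0.294
time: 9.82
tcp_pos: [432.8, -115.9, 36.4]
eef_rot: [-90.0, -0.0, -11.9]
force: [-0.5, 0.2, 2.7]
opening: 0.134
```

```bash
python3 -m creep '[[[3.6,11.6,0],[0,0,0.98]],[[3.6,11.6,0],[0,0,0.98]],[[3.6,11.6,0],[0,0,0.98]],[[3.6,11.6,0],[0,0,0.98]],[[3.6,11.6,0],[0,0,0.98]]]'
python3 -m creep '[[[3.6,11.6,0],[0,0,0.98]],[[3.6,11.6,0],[0,0,0.98]],[[3.6,11.6,0],[0,0,0.98]],[[3.6,11.6,0],[0,0,0.98]],[[3.6,11.6,0],[0,0,0.98]]]'
python3 -m creep '[[[3.6,11.6,0],[0,0,0.98]],[[3.6,11.6,0],[0,0,0.98]],[[3.6,11.6,0],[0,0,0.98]],[[3.6,11.6,0],[0,0,0.98]],[[3.6,11.6,0],[0,0,0.98]]]'
python3 -m creep '[[[0,0,0],[0,0,0]],[[0,0,0],[0,0,0]],[[0,0,0],[0,0,0]]]'
python3 - <<'E'
from h import *
import cv2
M=wT();p=vision.read_camera("wrist");cv2.imwrite("pics/w5.png",p["img"][:,:,::-1]);np.savez("w5.npz",K=p["K"],T=M@p["hand_eye"])
q=vision.read_camera("top");a=q["img"][:,:,::-1];cv2.imwrite("pics/t5.png",a)
cv2.imwrite("pics/b5.png",np.hstack([cv2.resize(a[150:310,220:380],(400,400),interpolation=cv2.INTER_CUBIC),cv2.resize(p["img"][:,:,::-1],(400,300)).copy() if 0 else cv2.copyMakeBorder(cv2.resize(p["img"][:,:,::-1],(400,300)),0,100,0,0,0)]))
E
```

```text
time: 10.23
tcp_pos: [451.0, -57.6, 36.4]
eef_rot: [-90.0, -0.0, -7.0]
force: [-0.6, -4.4, 4.7]
opening: 0.13
time: 10.65
tcp_pos: [468.9, 0.4, 36.4]
eef_rot: [-90.0, 0.0, -2.1]
force: [-1.1, -3.6, 3.8]
opening: 0.133
time: 11.07
tcp_pos: [486.9, 58.6, 36.4]
eef_rot: [-90.0, 0.0, 2.8]
force: [-1.2, -4.3, 5.4]
opening: 0.134
time: 11.32
tcp_pos: [487.0, 58.1, 36.4]
eef_rot: [-90.0, -0.0, 2.8]
force: [1.3, 3.4, 3.8]
opening: 0.133
```

View pics/b5.png

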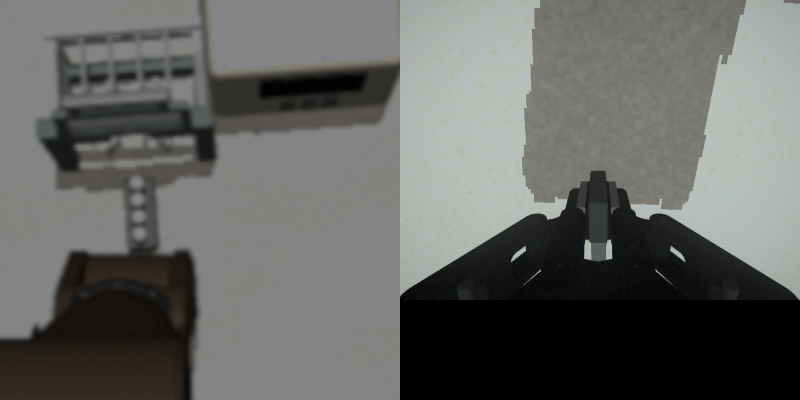

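The rack is upright and in line with the flared mouth (crop about col 138). However, the wrist reaches about 58 mm ahead of the grip, which is too close to the raised handle. I'll slide part-way in, then regrasp with the tool leaning back.

```bash
python3 -m creep '[[[10,0.5,0],[0,0,0]],[[10,0.5,0],[0,0,0]],[[10,0.4,0],[0,0,0]],[[10,0.5,0],[0,0,0]],[[10,0.5,0],[0,0,0]]]'
python3 -m creep '[[[10,0.5,0],[0,0,0]],[[10,0.4,0],[0,0,0]],[[0,0,0],[0,0,0]],[[0,0,0],[0,0,0]]]'
python3 -m creep '[[[0,0,0],[0,0,0]],[[0,0,0],[0,0,0]],[[0,0,0],[0,0,0]],[[0,0,0],[0,0,0]],[[0,0,0],[0,0,0]]]' 60
python3 -m creep '[[[0,0,0],[0,-5,0]],[[0,0,0],[0,-5,0]],[[0,0,0],[0,-5,0]],[[0,0,0],[0,-5,0]],[[0,0,0],[0,0,0]]]'
python3 -m creep '[[[0,0,0],[0,0,0]],[[0,0,0],[0,0,0]]]'
```

```text
time: 11.83
tcp_pos: [534.7, 59.9, 36.4]
eef_rot: [-90.0, 0.3, 2.7]
force: [-11.8, -0.4, 13.7]
opening: 0.135
time: 12.17
tcp_pos: [557.3, 60.7, 36.4]
eef_rot: [-90.0, -0.0, 2.7]
force: [3.6, 0.5, 3.6]
opening: 0.131
time: 12.58
tcp_pos: [556.6, 61.3, 36.2]
eef_rot: [-90.0, 0.0, 2.8]
force: [-0.4, 0.5, 0.4]
opening: 0.702
time: 13.0
tcp_pos: [558.9, 62.1, 42.1]
eef_rot: [-90.9, -18.9, 2.9]
force: [1.0, 1.2, 0.1]
opening: 0.701
time: 13.17
tcp_pos: [563.2, 61.8, 43.0]
eef_rot: [-91.0, -19.4, 2.9]
force: [0.4, 0.6, 0.4]
opening: 0.702
```

```bash
python3 -m creep '[[[0,0,0],[0,0,0]],[[0,0,0],[0,0,0]]]'; python3 -c "
from cell import env
s=env.get_state();print(s['q'],s['tau'],s['torque'],s['force'])"
```

```text
time: 13.33
tcp_pos: [562.6, 61.9, 42.7]
eef_rot: [-91.0, -19.4, 2.9]
force: [-0.1, -0.0, -0.5]
opening: 0.7
[ -0.47968117  38.22579303 118.67960538   2.50348183   3.71221607
 -95.71157134] [ 6.90556713e-03 -5.70686603e+01 -1.02790582e+01 -5.30853562e-03
 -1.00322362e+00  8.28870950e-03] [-0.01313455  0.19520723 -0.0158773 ] [-0.14720369 -0.02412989 -0.47478991]
```

```bash
python3 -m creep '[[[0,0,0],[0,6,0]],[[0,0,0],[0,0,0]],[[0,0,0],[0,0,0]]]'; python3 -m creep '[[[0,0,0],[0,0,0]],[[0,0,0],[0,0,0]]]'; python3 -c "
from cell import env
s=env.get_state();print(s['q'])"
```

```text
time: 13.58
tcp_pos: [563.1, 61.9, 42.9]
eef_rot: [-90.7, -13.6, 2.8]
force: [0.1, -0.3, -0.2]
opening: 0.703
time: 13.75
tcp_pos: [561.6, 61.9, 42.5]
eef_rot: [-90.6, -13.4, 2.8]
force: [-0.8, -0.4, 0.3]
opening: 0.698
[ -0.45354226  38.32901909 115.43385099   0.52915458  12.81842549
 -93.72236119]
```

```bash
python3 -m creep '[[[-4,-0.8,-5],[0,0,0]],[[0,0,0],[0,0,0]],[[0,0,0],[0,0,0]]]'
python3 -m creep '[[[0,0,0],[0,0,0]],[[0,0,0],[0,0,0]],[[0,0,0],[0,0,0]],[[0,0,0],[0,0,0]],[[0,0,0],[0,0,0]]]' 0 50
python3 -m creep '[[[0,0,0],[0,0,0]],[[0,0,0],[0,0,0]],[[0,0,0],[0,0,0]],[[0,0,0],[0,0,0]],[[0,0,0],[0,0,0]]]'
```

```text
time: 14.0
tcp_pos: [557.3, 61.1, 37.2]
eef_rot: [-90.6, -13.3, 2.8]
force: [0.1, 0.1, -0.7]
opening: 0.699
time: 14.42
tcp_pos: [557.9, 61.2, 37.9]
eef_rot: [-90.6, -13.3, 2.8]
force: [-1.6, 0.6, 2.2]
opening: 0.133
time: 14.83
tcp_pos: [557.8, 61.2, 37.8]
eef_rot: [-90.6, -13.3, 2.8]
force: [-1.1, 2.0, 5.1]
opening: 0.131
```

```bash
python3 -m creep '[[[8,0.4,0],[0,0,0]],[[8,0.4,0],[0,0,0]],[[8,0.4,0],[0,0,0]],[[8,0.4,0],[0,0,0]],[[8,0.4,0],[0,0,0]]]'
python3 -m creep '[[[5,0.3,0],[0,0,0]],[[4,0.2,0],[0,0,0]],[[3,0.1,0],[0,0,0]],[[0,0,0],[0,0,0]]]'
```

```text
time: 15.25
tcp_pos: [596.7, 63.1, 37.8]
eef_rot: [-90.6, -13.1, 2.8]
force: [-10.2, -0.7, 11.8]
opening: 0.134
time: 15.58
tcp_pos: [609.3, 63.7, 37.8]
eef_rot: [-90.6, -13.2, 2.9]
force: [-4.2, 1.0, 9.0]
opening: 0.132
```

```bash
python3 -m creep '[[[3,0.1,0],[0,0,0]],[[2,0.1,0],[0,0,0]],[[2,0.1,0],[0,0,0]]]'
python3 -m creep '[[[2,0,0],[0,0,0]]]'
python3 -m creep '[[[2,0,0],[0,0,0]]]'
```

```text
time: 15.83
tcp_pos: [615.5, 64.0, 37.8]
eef_rot: [-90.6, -13.1, 2.8]
force: [-11.3, -0.5, 13.4]
opening: 0.135
time: 15.92
tcp_pos: [617.4, 64.0, 37.8]
eef_rot: [-90.6, -13.1, 2.9]
force: [-22.0, -0.7, 18.1]
opening: 0.134
time: 16.0
tcp_pos: [617.5, 64.0, 37.7]
eef_rot: [-90.6, -12.9, 2.9]
force: [-34.6, -2.2, 35.3]
opening: 0.127
```

```bash
python3 -m creep '[[[-2,0,0],[0,0,0]],[[0,0,0],[0,0,0]],[[0,0,0],[0,0,0]],[[0,0,0],[0,0,0]]]'
python3 -m creep '[[[0,0,0],[0,0,0]],[[0,0,0],[0,0,0]],[[0,0,0],[0,0,0]],[[0,0,0],[0,0,0]],[[0,0,0],[0,0,0]]]' 60
python3 -m creep '[[[-2,0,10],[0,0,0]],[[-5,0,20],[0,0,0]],[[-10,0,30],[0,0,0]],[[-20,0,30],[0,0,0]],[[-25,0,30],[0,0,0]]]'
python3 -m creep '[[[-25,0,30],[0,0,0]],[[-25,0,30],[0,0,0]],[[0,0,30],[0,0,0]],[[0,0,0],[0,0,0]],[[0,0,0],[0,0,0]]]'
python3 - <<'E'
from h import *
import cv2
print(env.get_state()["q"])
q=vision.read_camera("top");a=q["img"][:,:,::-1];s=vision.read_camera("scene")["img"][:,:,::-1];w=vision.read_camera("wrist")["img"][:,:,::-1]
cv2.imwrite("pics/b6.png",np.hstack([cv2.resize(s[200:310,330:440],(400,400),interpolation=cv2.INTER_CUBIC),cv2.copyMakeBorder(cv2.resize(w,(400,300)),0,100,0,0,0)]))
E
```

```text
time: 16.33
tcp_pos: [617.3, 64.0, 37.8]
eef_rot: [-90.6, -13.1, 2.9]
force: [-11.9, -1.1, 12.7]
opening: 0.133
time: 16.75
tcp_pos: [618.9, 63.9, 37.5]
eef_rot: [-90.6, -13.3, 2.8]
force: [0.7, -0.2, 0.1]
opening: 0.707
time: 17.17
tcp_pos: [556.6, 63.9, 159.2]
eef_rot: [-90.6, -13.3, 2.8]
force: [-0.0, -0.3, 0.3]
opening: 0.704
time: 17.58
tcp_pos: [507.0, 64.1, 249.9]
eef_rot: [-90.7, -13.6, 2.8]
force: [-0.1, -0.4, -0.3]
opening: 0.701
[-2.37243471e-01  1.52134256e+01  1.12653085e+02  1.00181443e-01
  3.85633772e+01 -9.30771087e+01]
```

View pics/b6.png

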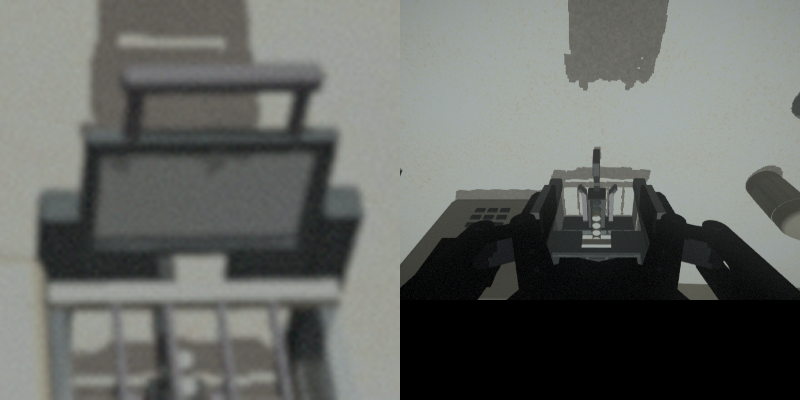

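The rack stands between the rails and the sash is up, with the handle clear. Next I regrip the handle to lower it.

```bash
python3 -m creep '[[[0,0,35],[0,6.7,0]],[[0,0,35],[0,6.9,0]],[[0,0,35],[0,0,-7]],[[0,0,35],[0,0,-7]],[[0,0,0],[0,0,-7]]]' 85
python3 -m creep '[[[0,0,0],[0,0,-7]],[[0,0,0],[0,0,-7]],[[0,0,0],[0,0,-7]],[[0,0,0],[0,0,-7]],[[0,0,0],[0,0,-7]]]'
python3 -m creep '[[[20,0,0],[0,0,-7]],[[20,0,0],[0,0,-7]],[[20,0,0],[0,0,-7]],[[20,0,0],[0,0,-7]],[[20,0,0],[0,0,-6]]]'
python3 -m creep '[[[0,0,0],[0,0,0]],[[0,0,0],[0,0,0]]]'
python3 -c "
from cell import env
s=env.get_state();print(s['q'],s['tcp_pos'],s['eef_rot'])"
```

```text
time: 18.15
tcp_pos: [509.4, 64.0, 375.6]
eef_rot: [-90.0, -3.1, -18.6]
force: [0.7, -0.3, 0.8]
opening: 0.996
time: 18.57
tcp_pos: [507.8, 64.0, 369.4]
eef_rot: [-90.3, -2.6, -53.6]
force: [-0.2, -0.3, 0.7]
opening: 0.997
time: 18.98
tcp_pos: [608.8, 64.0, 369.1]
eef_rot: [-90.3, -2.7, -87.6]
force: [0.7, 0.3, 0.0]
opening: 0.991
time: 19.15
tcp_pos: [608.1, 63.9, 368.6]
eef_rot: [-90.3, -2.7, -87.1]
force: [-1.6, 0.1, 1.0]
opening: 0.995
[ 0.85757168 22.0993606  81.54658354 -2.79520554 76.61323581 -1.33838654] [608.1123065   63.94542893 368.60706195] [-90.33824128  -2.70908213 -87.1426161 ]
```

```bash
python3 -m creep '[[[0,0.5,10],[2.7,-0.3,0]],[[25,0.5,10],[0,0,0]],[[25,0,0],[0,0,0]],[[25,0,0],[0,0,0]],[[0,0,0],[0,0,0]]]'
python3 -m creep '[[[0,0,-20],[0,0,0]],[[0,0,-25],[0,0,0]],[[0,0,-25],[0,0,0]],[[0,0,-14],[0,0,0]],[[0,0,0],[0,0,0]]]'
python3 - <<'E'
from h import *
import cv2
s=env.get_state();print(s['tcp_pos'],s['eef_rot'],s['force'])
cv2.imwrite("pics/w7.png",vision.read_camera("wrist")["img"][:,:,::-1])
E
```

```text
time: 19.57
tcp_pos: [684.8, 64.7, 389.1]
eef_rot: [-89.8, -0.0, -87.1]
force: [1.3, -0.3, 0.6]
opening: 0.998
time: 19.98
tcp_pos: [680.9, 65.0, 303.1]
eef_rot: [-90.1, -0.0, -87.1]
force: [-0.7, -0.2, 0.5]
opening: 0.993
[680.85586647  65.04862274 303.12312901] [-9.00664589e+01 -1.78439880e-02 -8.71305016e+01] [-0.66555832 -0.20508923  0.45014834]
```

View pics/w7.png

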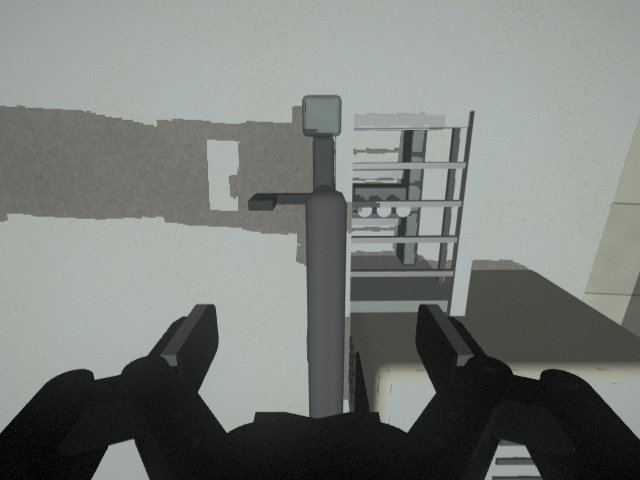

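The bar is centred in the jaws, the rack's nose is at the grey back stop, and its grip sticks out in front. Next I grip and lower.

```bash
python3 -m creep '[[[2,0,0],[0,0,0]],[[0,0,0],[0,0,0]],[[0,0,0],[0,0,0]],[[0,0,0],[0,0,0]],[[0,0,0],[0,0,0]]]' 0 60
python3 -m creep '[[[0,0,0],[0,0,0]],[[0,0,0],[0,0,0]],[[0,0,0],[0,0,0]],[[0,0,0],[0,0,0]],[[0,0,0],[0,0,0]]]'
python3 -m creep '[[[0,0,-8],[0,0,0]],[[0,0,-10],[0,0,0]],[[0,0,-10],[0,0,0]],[[0,0,-10],[0,0,0]],[[0,0,-10],[0,0,0]]]'
python3 -m creep '[[[0,0,-10],[0,0,0]],[[0,0,-10],[0,0,0]],[[0,0,-10],[0,0,0]],[[0,0,-10],[0,0,0]],[[0,0,-8],[0,0,0]]]'
```

```text
time: 20.45
tcp_pos: [684.7, 65.0, 307.6]
eef_rot: [-89.6, -0.0, -87.2]
force: [0.2, 0.2, -0.8]
opening: 0.293
time: 20.87
tcp_pos: [684.3, 65.0, 307.2]
eef_rot: [-89.7, -0.0, -87.2]
force: [-4.8, 0.4, 2.6]
opening: 0.15
time: 21.28
tcp_pos: [684.3, 65.0, 258.9]
eef_rot: [-89.7, -0.0, -87.2]
force: [-5.5, -0.4, 3.4]
opening: 0.152
time: 21.7
tcp_pos: [684.3, 65.0, 210.4]
eef_rot: [-89.7, -0.0, -87.2]
force: [-5.0, -1.0, 3.5]
opening: 0.15
```

```bash
python3 -m creep '[[[0,0,-4],[0,0,0]],[[0,0,-4],[0,0,0]],[[0,0,-4],[0,0,0]]]'
python3 -m creep '[[[0,0,-3],[0,0,0]]]'
python3 -m creep '[[[0,0,-3],[0,0,0]]]'
python3 -m creep '[[[0,0,-2],[0,0,0]]]'
```

```text
time: 21.95
tcp_pos: [684.3, 65.0, 198.9]
eef_rot: [-89.7, -0.0, -87.2]
force: [-6.8, -1.2, 3.1]
opening: 0.154
time: 22.03
tcp_pos: [684.3, 65.0, 195.8]
eef_rot: [-89.7, -0.0, -87.2]
force: [-5.6, -0.5, 3.9]
opening: 0.153
time: 22.12
tcp_pos: [684.3, 65.0, 193.0]
eef_rot: [-89.7, -0.0, -87.2]
force: [-5.8, 0.2, 2.8]
opening: 0.15
time: 22.2
tcp_pos: [684.3, 65.0, 190.8]
eef_rot: [-89.7, -0.0, -87.2]
force: [-6.2, -1.4, 2.5]
opening: 0.154
```

```bash
python3 -m creep '[[[0,0,-2],[0,0,0]]]'
python3 -m creep '[[[0,0,-2],[0,0,0]]]'
python3 -m creep '[[[0,0,-2],[0,0,0]]]'
```

```text
time: 22.28
tcp_pos: [684.3, 65.0, 189.0]
eef_rot: [-89.7, -0.0, -87.2]
force: [-6.3, -0.4, 2.7]
opening: 0.153
time: 22.37
tcp_pos: [684.3, 65.0, 187.0]
eef_rot: [-89.7, -0.0, -87.2]
force: [-5.6, -0.1, 2.6]
opening: 0.151
time: 22.45
tcp_pos: [684.4, 65.0, 186.2]
eef_rot: [-89.7, -0.0, -87.2]
force: [-15.4, -0.5, 26.7]
opening: 0.149
```

Firm stop (27 N) at TCP z 186, which matches a shut bar at 185. I'll release, retreat and check.

```bash
python3 -m creep '[[[0,0,0.5],[0,0,0]],[[0,0,0],[0,0,0]]]'
python3 -m creep '[[[0,0,0],[0,0,0]],[[0,0,0],[0,0,0]],[[0,0,0],[0,0,0]],[[0,0,0],[0,0,0]],[[0,0,0],[0,0,0]]]' 85
python3 -m creep '[[[0,0,0],[0,0,0]],[[0,0,10],[0,0,0]],[[0,0,20],[0,0,0]],[[0,0,30],[0,0,0]],[[0,0,35],[0,0,0]]]'
python3 -m creep '[[[0,0,35],[0,0,0]],[[-25,0,20],[0,0,0]],[[-35,0,0],[0,0,0]],[[-30,0,0],[0,0,0]],[[0,0,0],[0,0,0]]]'
python3 -m creep '[[[0,0,0],[0,0,0]],[[0,0,0],[0,0,0]]]'
python3 - <<'E'
from h import *
import cv2
M=wT();p=vision.read_camera("wrist");w=p["img"][:,:,::-1].copy();cv2.imwrite("pics/w8.png",w);T=M@p["hand_eye"];np.savez("w8.npz",K=p["K"],T=T)
c,s=np.cos(np.radians(2.7)),np.sin(np.radians(2.7));R=np.array([[c,-s,0],[s,c,0],[0,0,1]])
L=lambda P:R@np.array(P,float)+[683,67.6,0]
pts={"h+":(0,55,192),"h-":(0,-55,192),"post+":(0,84,200),"post-":(0,-84,200),"grip top back":(-80,0,50),"grip top front":(-52,0,50)}
for n,P in pts.items():
    u=proj(p["K"],T,L(P))[0];print(n,u.round(0));cv2.circle(w,tuple(int(x) for x in u),3,(0,0,255),1)
s2=vision.read_camera("scene")["img"][:,:,::-1]
cv2.imwrite("pics/b8.png",np.hstack([cv2.resize(w[60:400,200:560],(424,400)),cv2.resize(s2[200:310,330:440],(370,400),interpolation=cv2.INTER_CUBIC)]))
E
```

```text
time: 22.62
tcp_pos: [684.4, 65.0, 186.3]
eef_rot: [-89.7, -0.0, -87.2]
force: [-8.2, -0.4, 7.6]
opening: 0.152
time: 23.03
tcp_pos: [684.8, 65.0, 185.4]
eef_rot: [-89.7, -0.0, -87.3]
force: [1.3, 0.6, 0.4]
opening: 0.852
time: 23.45
tcp_pos: [684.2, 65.0, 280.9]
eef_rot: [-89.8, -0.0, -87.2]
force: [0.0, -0.1, -0.3]
opening: 0.994
time: 23.87
tcp_pos: [590.4, 65.3, 337.4]
eef_rot: [-89.7, -0.0, -87.2]
force: [-0.1, 0.5, -0.3]
opening: 1.0
time: 24.03
tcp_pos: [595.1, 65.0, 336.4]
eef_rot: [-89.6, -0.0, -87.2]
force: [0.7, -0.1, 0.1]
opening: 0.996
h+ [433. 164.]
h- [420. 296.]
post+ [441. 123.]
post- [420. 331.]
grip top back [323. 201.]
grip top front [346. 201.]
```

View pics/b8.png

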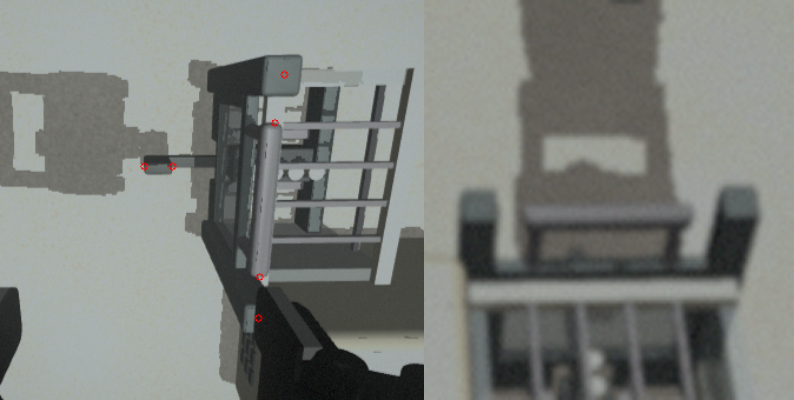

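The handle ends and the grip's top edges fall within a few pixels of the marks predicted for "shut" and "home". The robot is clear of everything, so I'm handing in.

```bash
python3 -c "
from cell import env
print(env.hand_in(),env.get_state()['time'])"
```

```text
the job is handed in; nothing more can be done
the job is handed in; nothing more can be done
```

The job is done and handed in after about 24 s of robot time. The hand-in gave no verdict, so these results rest on my own checks.

- **Sash raised:** I gripped the handle and lifted it about 108 mm.
- **Rack slid home:** I took the middle rack (the nearest), slid it by its grip to the lane mouth and part-way in, then regrasped with the tool leaning back about 13° to clear the raised handle. Contact with the back stop came at TCP x = 617.5 mm, against 617 predicted, with a force of about 35 N.
- **Sash shut:** I lowered it to a firm stop at TCP z = 186 mm, with the shut bar at 185 mm, then released and backed away.

**Last checks:** in the final wrist picture the handle and the rack's grip lie within a few pixels of where "shut" and "home" should put them. The grip sticks out in front and the robot touches nothing.

- **First lean too steep:** a 20° lean ran into a joint's range limit, so I reduced it before gripping.
- **Rack position:** early estimates of the rack's grip differed by up to about 20 mm between cameras. A closer wrist view settled it.
- **Not checked:** I did not re-measure the bottle, jar or slide box, but no move went near them.

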